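# Feel for the shaft's flat and hold the collar on it

## Robot

A 7-joint arm with a two-finger parallel gripper is mounted at the origin on the work surface. World frame = base frame: x ahead of the robot, y to its left, z up, the work surface at z = 0. Lengths are in m, angles in rad, forces in N, time in s.
With the tool pointing down it reaches from about 0.4 to 0.85 m from the base axis. Payload 10.4 kg.
Tool frame: the origin (TCP) lies at the centre of the arm's flange, where the gripper is bolted on; the fingertips stand 173 mm ahead of it and the grasp point (between the pads) lies 155 mm ahead of it; z points along the fingers, y is the line along which they close (so a half turn about z gives the same grasp; the last joint's range is limited). The gripper opens to 85 mm and grips with 20 to 120 N. Pads are 22 mm wide; open, the fingers measure 114 mm over their backs; the gripper's body (76 mm by 85 mm) begins 54 mm behind the grasp point. The pads swing forward as they close: fully open they stand 13 mm farther back than shut.
Start: joints at [-1.298, 0.332, -0.065, 1.46, 0.022, 1.35, -0.088], TCP at [0.182, 0.598, 0.405] pointing down, gripper open.
Joint ranges: [-2.6, 2.6], [-0.5, 2.12], [-1.47, 1.34], [0.16, 2.42], [-1.27, 4.41], [0.06, 2.06], [-2.6, 2.6]. Speed limits (rad/s): [2.22, 2.22, 2.79, 2.79, 3.14, 3.14, 3.14].

## Interface

Orientations are given as a unit quaternion [x, y, z, w].
In Python, from workcell import manip, viewer, finder gives the robot as it stands.
- The arm moves only by the tool arm_command, never from a script. Its argument "plan" is a list of rows, each an object with "dp": the shift along the tool's x, y, z in mm, a list of three; "spin": the turn about the tool's z in rad. A call has 1 to 5 rows; each row shifts and turns the commanded pose from where the row before left it, along the tool's axes as they then stand; what a row does not reach is not made up. A row lasts 1/10 s, in which the tool goes at most 50 mm and 8.59 degrees, less where a joint would pass 70% of its speed; a pose out of reach is approached as far as the arm can. A call is refused whole if a number of a shift passes 50 or a number of a turn 0.15, either way. A call with a gripper value outside its range is refused whole. "grip" is the closure, from -1 (fully open) to 1 (shut), set as the call begins (left out, the last holds). The fingers move at their own pace and stop on an object; "newtons" is the grip in N (left out, the last holds). Time passes only in rows, so rows that do not move let the fingers close. It gives the time, the measured TCP pose, the force, the opening and the grip force at its end, in the units of the state.
- manip.get_obs(): the state, without advancing time (a new reading comes with each control period).
- viewer.camera(name): name is "scene" or "side" or "wrist"; returns the picture (420x560x3 uint8, blue, green, red); there is no depth.
- viewer.camera_params(name): a dict with "vertical_fov" (degrees; the focal length in pixels is half the picture's height over the tangent of half this angle, whatever the lens; pixels are square), "cx", "cy" (the principal point, pixels), "R" (3x3) and "t" (3): a world point X has camera coordinates R X + t; the wrist camera has in their place "T_tool_cam" (4x4, takes a point from camera to tool coordinates, whose origin is the TCP and whose axes are the flange's). Camera axes: x right, y down, z forward; pixel columns grow to the right and rows downward; lengths in m; the calibration is good to about 2 mm. The wrist camera is an equidistant fisheye: a pixel r from the principal point sees the ray r / f radians off the axis. A picture is of the moment at which its call begins: read the wrist's pose just before it. camera_params takes no time and is no camera call.
- manip.hand_in(): hands the job in; it is judged then, once.
Trained networks look in the newest picture that a camera, given by its name, has taken for a name from the list of things; names that differ only in an ending like _2 or _b are one class to them, and where a whole thing is asked for, a point or a joint stands for the part that bears it (a point fixed in the world has none). Each returns a list of dicts, best first, with "score" (0 to 1); they miss things now and then, are a little off and sometimes report something else, mostly with a low value. They report only what shows in the picture. A call takes as long as a camera call. They do not tell look-alikes from the thing itself.
- finder.find_in(camera, thing): "position" ([x, y, z] in m, in world coordinates, good to about 4 mm: the middle of the surface that is visible of it).
The state is a dict: "clock": time; "joint_pos": joint angles; "joint_velocities": joint speeds; "tau": joint torques, N m; "position": TCP position; "ee_rot": TCP orientation; "ft_force": force on the tool from outside, world axes, zero at the start; "torque": the same for the moment, N m; "grip_width": opening from 0.0 (shut) to 1.0 (fully open); "grasp_force": force on a finger pad.
Only numpy, scipy, OpenCV 4.12 (cv2) and the standard library are available. Lean on these libraries where they do the work, as an engineer would, in place of code of your own. Each camera call takes 0.05 s, during which the arm holds its last target. There are 200 camera calls.

## Task

On the seal feeder's gear unit, take the bare upright shaft in the fingers, feel for its set-screw flat and turn the shaft until the flat faces straight out along the lane between the two low ribs. Then slip the steel collar that has the thumb set screw (not the plain spacer or the pulley) down over the shaft with its screw pointing along that lane, and finish while still holding it level there, clear above the gear unit, with the inner tip of the screw pressed lightly against the flat, ready for someone to tighten it. Leave everything else on the bench where it is.

Things in the scene. Friction and masses are not known exactly. Their poses are not given: they have to be found in the camera images.
- gearbox: Grey gear unit fixed to the bench, 120 (x) x 100 (y) x 60 mm high; origin: centre of its underside; the shaft is on its z axis. A 54 mm thick motor sticks out 75 mm on its +x side, lower than the block. On the upper face two ribs (36 long, 6 wide, 8 mm high, centred at y = +13 and -13 mm, from 23 mm off the shaft axis to the edge) form a lane running from the shaft in the unit's own -x direction.
- shaft (a joint): Turn of the shaft, rad. 0: the flat faces straight along the lane (gear unit's -x); positive is counter-clockwise seen from above. It starts 0.6 to 1.7 rad counter-clockwise of the lane, so turn it clockwise. A drag of 0.08 N m keeps it where it is left.
- shaft_top (a point): Centre of the upper end of the steel shaft, on its axis, 120 mm above the bench; axes turn with the shaft: z up, the flat faces its -x. Diameter 22 mm, 60 mm long above the gear unit: lower 18 mm round, upper 42 mm D-shaped with one flat 6 mm from the axis. A pinch measures 17 mm across the flat, up to 22 elsewhere; nearly square to the flat it pulls the shaft square to the fingers.
- flat (a point): Middle of the flat: 6 mm from the shaft axis and 20 mm below the shaft's upper end.
- collar: Loose steel collar, a ring 48 mm outside, 30 mm bore, 30 mm high, 0.15 to 0.31 kg, flat on the bench, bore upright. Origin: centre of its underside, z up. On its -x side at half height a dark set screw goes through the wall: its 11 mm thick head sticks out 12 mm, its tip 4.5 mm into the bore. About 4 mm play on the shaft; from centred, a 4.5 mm move along its own +x brings the tip to the flat.
- screw_tip (a point): Inner tip of the collar's set screw: 10.5 mm from the bore axis on the collar's -x side, 15 mm above the collar's underside; its axes are the collar's.
- spacer: Loose plain steel spacer ring, 48 mm outside, 30 mm bore, 30 mm high, without a screw; leave it. Origin: centre of its underside.
- pulley: Loose steel pulley with two flanges 58 mm in diameter, 24 mm high, without a screw; leave it. Origin: centre of its underside.
- screwdriver: Loose screwdriver lying on the bench to the right of the gear unit; leave it.
- brush: Loose bench brush lying near the far edge of the bench; leave it.
- cup: Loose white plastic cup, 72 mm wide and 85 mm high; leave it. Origin: centre of its underside.
Mind the look-alikes: they are no part of the job. Leave any yellow look-alike of the collar alone. There is more than one size of the gearbox; the job needs the larger.

How it is judged:
On the way, in this order (a step that is already met when the one before it is completed fails the run):
1. with the fingers on the bare shaft, its flat faces along the lane (value of joint shaft between -0.2 and 0.2 rad and contact force between the fingers and gearbox above 1 N and horizontal distance between collar and shaft_top above 0.06 m), for 0.2 s.
2. the held collar is over the shaft, its underside below the shaft's end (horizontal distance between collar and shaft_top below 0.01 m and z of collar in the frame of shaft_top below -0.005 m and contact force between the fingers and collar above 1 N), for 0.2 s.
At the end, for the whole second after the job is handed in: Fingers hold the collar on the shaft, underside 3 mm or more clear of the gear unit, level (0.15 rad), still; screw tip on the flat (2 mm; 5.5 mm sideways; 2 to 40 mm below the end), pressing over 0.5 N, square within 0.25 rad; flat within 0.25 rad of the lane (value of joint shaft between -0.25 and 0.25 rad and x of screw_tip in the frame of shaft_top between -0.0078 and -0.003 m and y of screw_tip in the frame of shaft_top between -0.0055 and 0.0055 m and z of screw_tip in the frame of shaft_top between -0.04 and -0.002 m and angle between the x axis of collar and the x axis of shaft_top, either way round below 0.25 rad and angle between collar's own z axis and vertical below 0.15 rad and z of collar in the frame of gearbox above 0.063 m and contact force between collar and gearbox above 0.5 N and contact force between the fingers and collar above 2 N and linear speed of collar below 0.02 m/s); the arm keeps its last pose, push and grip.
It fails at once if the spacer, pulley, screwdriver, brush or cup is moved more than 30 mm (distance of any of spacer, pulley, screwdriver, brush, cup from where it was at the start of the episode above 0.03 m).
It fails at once if the collar presses on the shaft or gear unit with more than 60 N (contact force between collar and gearbox above 60 N).
It also fails if it takes over 54 s, if anything falls off the work surface, if the arm or the gripper's body presses on something with over 40 N, if the wrist force passes 120 N, or if a joint passes its speed limit or range.

## Working session

There is one attempt and no reset: what is moved stays moved. The work goes in short steps, Python scripts to look and compute and a tool call to move; the robot and the scene stay as the last step left them, time stands still between calls to the robot, and variables do not carry over. Pictures are saved under pics/ and viewed, at most 10 in all, crops included, and the job is handed in when it is done.

Besides the shell and the picture viewer there is one more tool, called after "Request:" by a JSON object that holds its "api" and its "payload", one argument or row to a line. arm_command: Moves the arm, as the interface text tells. Its arguments: {"type":"object","properties":{"plan":{"type":"array","items":{"type":"object","properties":{"dp":{"type":"array","items":{"type":"number"}},"spin":{"type":"number"}}}},"grip":{"type":"number"},"newtons":{"type":"number"}},"required":["plan"]}

```bash
mkdir -p pics; ls; cat > h.py <<'E'
import numpy as np, cv2
from scipy.spatial.transform import Rotation as Rn
from workcell import manip, viewer, finder
def rays(cam, px, obs=None):
    p=viewer.camera_params(cam); f=210/np.tan(np.radians(p["vertical_fov"])/2)
    d=np.array(px,float)-[p["cx"],p["cy"]]
    if cam=="wrist":
        r=np.hypot(*d); th=r/f; v=np.r_[d/max(r,1e-9)*np.sin(th),np.cos(th)]
        T=np.array(p["T_tool_cam"]); o=obs or manip.get_obs(); R=Rn.from_quat(o["ee_rot"]).as_matrix()
        return R@T[:3,3]+R@np.zeros(3)+np.array(o["position"]), R@T[:3,:3]@v
    R=np.array(p["R"]); t=np.array(p["t"]); v=R.T@np.r_[d/f,1]
    return -R.T@t, v
def at_z(cam,px,z,obs=None):
    o,v=rays(cam,px,obs); return o+v*(z-o[2])/v[2]
def proj(cam,X,obs=None):
    p=viewer.camera_params(cam); f=210/np.tan(np.radians(p["vertical_fov"])/2)
    if cam=="wrist":
        T=np.array(p["T_tool_cam"]); o=obs or manip.get_obs(); R=Rn.from_quat(o["ee_rot"]).as_matrix()
        c=T[:3,:3].T@(R.T@(np.array(X)-o["position"])-T[:3,3])
        r=np.hypot(c[0],c[1]); th=np.arctan2(r,c[2]); return np.array([p["cx"],p["cy"]])+c[:2]/r*th*f
    c=np.array(p["R"])@X+p["t"]; return np.array([p["cx"],p["cy"]])+c[:2]/c[2]*f
E
python3 - <<'E'
from h import *
o=manip.get_obs(); print(o["clock"],o["position"],o["ee_rot"],o["grip_width"],o["ft_force"])
ims=[viewer.camera(n) for n in("scene","side")]
for n,i in zip(("scene","side"),ims):
    cv2.imwrite(f"pics/{n}0.png",cv2.resize(i,(784,588),interpolation=cv2.INTER_CUBIC))
for n in("scene","side"):
  for th in("gearbox","shaft_top","collar","spacer","pulley","cup","screw_tip"):
    print(n,th,[(np.round(d["position"],3).tolist(),round(d["score"],2)) for d in finder.find_in(n,th)][:4])
print(viewer.camera_params("wrist"))
E
```

```text
pics
0.0 [0.18215606 0.59771861 0.4039018 ] [ 1.47356454e-01  9.89083167e-01 -7.48023519e-04 -7.45088921e-05] 0.9986526553149079 [ 0.06969986 -0.27602215 -0.09938038]
scene gearbox [([0.562, -0.162, 0.056], 0.96), ([0.342, -0.211, 0.039], 0.87)]
scene shaft_top [([0.53, -0.184, 0.098], 0.57)]
scene collar [([0.642, 0.303, 0.022], 0.83), ([0.633, 0.201, 0.027], 0.53), ([0.492, 0.107, 0.024], 0.2)]
scene spacer [([0.525, 0.266, 0.026], 0.74)]
scene pulley [([0.491, 0.106, 0.027], 0.61)]
scene cup [([0.299, 0.277, 0.06], 0.82)]
scene screw_tip [([0.644, 0.302, 0.026], 0.74), ([0.635, 0.2, 0.027], 0.6)]
side gearbox [([0.31, -0.227, 0.046], 0.9), ([0.512, -0.195, 0.06], 0.87)]
side shaft_top [([0.524, -0.194, 0.097], 0.59)]
side collar [([0.619, 0.197, 0.021], 0.8), ([0.629, 0.3, 0.021], 0.63), ([0.739, 0.155, 0.016], 0.32)]
side spacer [([0.508, 0.263, 0.02], 0.6)]
side pulley [([0.479, 0.098, 0.02], 0.67)]
side cup [([0.272, 0.262, 0.06], 0.93)]
side screw_tip [([0.626, 0.295, 0.021], 0.71), ([0.622, 0.195, 0.022], 0.51)]
{'vertical_fov': 65.70646984690485, 'cx': 283.48378662152436, 'cy': 215.3292944457498, 'T_tool_cam': array([[-1.35073203e-03, -9.60081711e-01, -2.79716434e-01,
         7.08261498e-02],
       [ 9.99997459e-01, -1.80158971e-03,  1.35474608e-03,
        -3.40805844e-04],
       [-1.80460118e-03, -2.79713893e-01,  9.60081706e-01,
         2.95384577e-02],
       [ 0.00000000e+00,  0.00000000e+00,  0.00000000e+00,
         1.00000000e+00]])}
```

View pictures.

View pics/scene0.png

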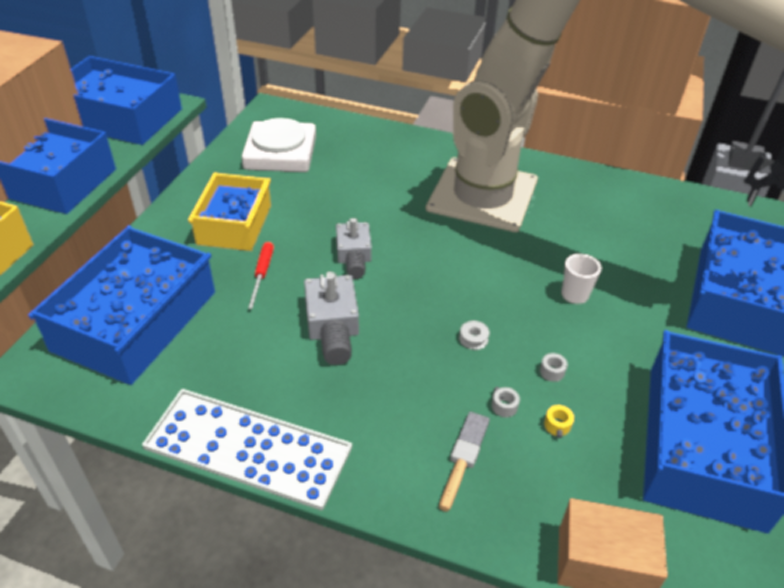

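View pics/side0.png

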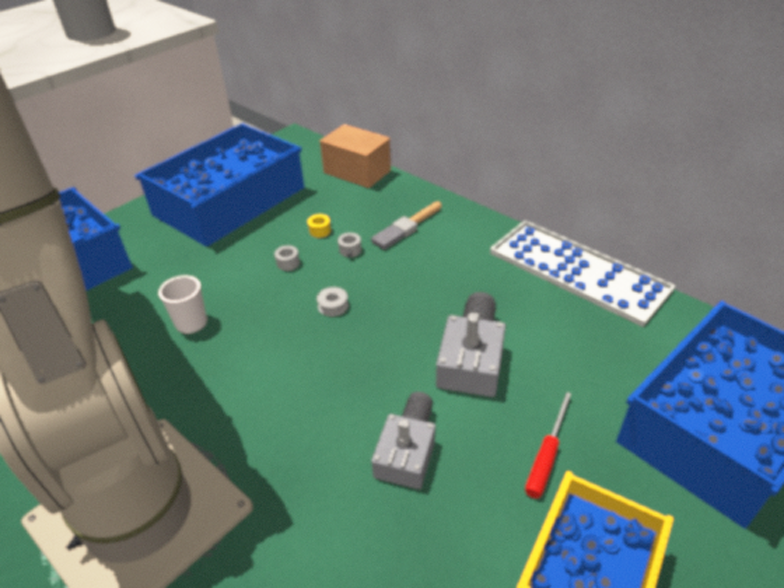

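Request:
{"api": "arm_command", "payload": {
  "plan": [
    {"dp":[-38,-20,4],"spin":0},
    {"dp":[-38,-20,4],"spin":0},
    {"dp":[-38,-20,4],"spin":0},
    {"dp":[-38,-20,4],"spin":0},
    {"dp":[-38,-20,4],"spin":0}
  ],
  "grip": -1
}}

```text
clock: 1.3
position: [0.3358, 0.4454, 0.3848]
ee_rot: [0.147, 0.989, 0.0, 0.0]
ft_force: [0.0, 0.7, -0.1]
grip_width: 0.999
grasp_force: 0.0
```

Request:
{"api": "arm_command", "payload": {
  "plan": [
    {"dp":[-38,-20,4],"spin":0},
    {"dp":[-38,-20,4],"spin":0},
    {"dp":[-38,-20,4],"spin":0},
    {"dp":[-38,-20,4],"spin":0},
    {"dp":[-38,-20,4],"spin":0}
  ]
}}

```text
clock: 1.8
position: [0.4884, 0.2944, 0.3648]
ee_rot: [0.147, 0.989, 0.0, 0.0]
ft_force: [0.5, 0.9, -0.6]
grip_width: 1.001
grasp_force: 0.0
```

Request:
{"api": "arm_command", "payload": {
  "plan": [
    {"dp":[-38,-20,4],"spin":0},
    {"dp":[-38,-20,4],"spin":0},
    {"dp":[-38,-20,4],"spin":0},
    {"dp":[0,0,0],"spin":0}
  ]
}}

```text
clock: 2.2
position: [0.5822, 0.1989, 0.3521]
ee_rot: [0.152, 0.988, -0.002, 0.001]
ft_force: [0.1, -0.5, 0.1]
grip_width: 1.001
grasp_force: 0.0
```

```bash
python3 - <<'E'
from h import *
o=manip.get_obs(); print(o["position"],o["ee_rot"])
im=viewer.camera("wrist"); cv2.imwrite("pics/w1.png",im); cv2.imwrite("pics/w1b.png",cv2.resize(im,(784,588),interpolation=cv2.INTER_CUBIC))
for th in("collar","spacer","screw_tip","pulley"):
    for d in finder.find_in("wrist",th): print(th,np.round(d["position"],3),round(d["score"],2),proj("wrist",np.array(d["position"]),o)*1.4)
E
```

```text
[0.58218931 0.19894794 0.35212113] [ 1.51539108e-01  9.88449650e-01 -1.57703229e-03  8.37824265e-04]
collar [0.631 0.305 0.029] 0.88 [562.47219631 300.72733174]
collar [0.623 0.198 0.029] 0.62 [414.94872688 334.80193049]
spacer [0.48  0.102 0.024] 0.39 [217.96527895 181.91223786]
screw_tip [0.622 0.202 0.027] 0.83 [420.09880547 330.23168769]
screw_tip [0.629 0.303 0.031] 0.64 [561.11652284 299.10410376]
pulley [0.482 0.107 0.026] 0.61 [223.62020443 182.43848439]
```

View pics/w1b.png

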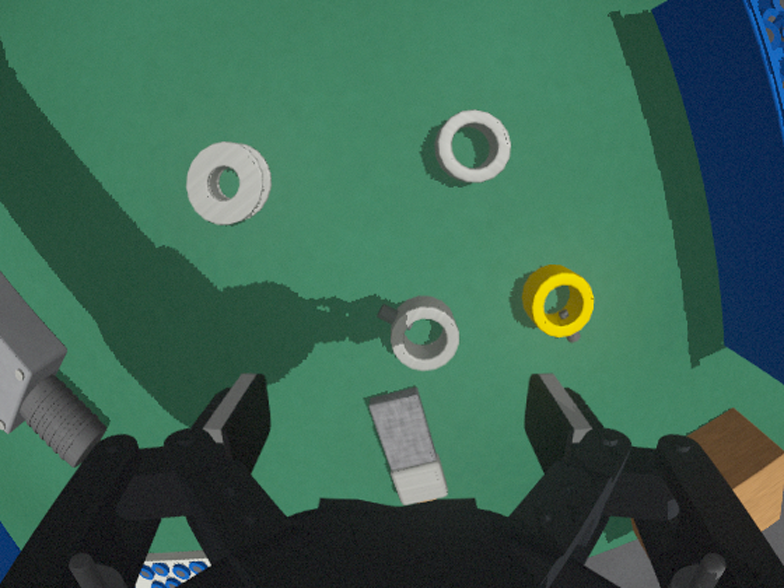

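Request:
{"api": "arm_command", "payload": {
  "plan": [
    {"dp":[-7,-43,-3],"spin":0},
    {"dp":[-7,-43,-3],"spin":0},
    {"dp":[-7,-43,-3],"spin":0},
    {"dp":[-7,-43,-3],"spin":0},
    {"dp":[-7,-43,-3],"spin":0}
  ]
}}

```text
clock: 2.95
position: [0.549, -0.011, 0.3682]
ee_rot: [0.146, 0.989, 0.001, 0.0]
ft_force: [1.0, -0.0, 0.4]
grip_width: 0.996
grasp_force: 0.0
```

Request:
{"api": "arm_command", "payload": {
  "plan": [
    {"dp":[-7,-43,-3],"spin":0},
    {"dp":[-7,-43,-3],"spin":0},
    {"dp":[-7,-43,-3],"spin":0},
    {"dp":[-7,-43,-3],"spin":0},
    {"dp":[0,0,0],"spin":0}
  ]
}}

```text
clock: 3.45
position: [0.5246, -0.1887, 0.3807]
ee_rot: [0.151, 0.989, -0.001, 0.001]
ft_force: [-0.5, 0.4, 0.5]
grip_width: 0.996
grasp_force: 0.0
```

```bash
python3 - <<'E'
from h import *
o1=dict(position=[0.58218931,0.19894794,0.35212113],ee_rot=[1.51539108e-01,9.88449650e-01,-1.57703229e-03,8.37824265e-04])
c=at_z("wrist",np.array([425,337])/1.4,.03,o1); h=at_z("wrist",np.array([386,313])/1.4,.0175,o1); print("collar",c,"head",h,"dirscrew",np.degrees(np.arctan2(*(h-c)[1::-1])),np.linalg.norm((h-c)[:2]))
for p in((367,398),(418,388)): print("brush",at_z("wrist",np.array(p)/1.4,.02,o1))
o=manip.get_obs(); print(o["clock"],o["position"],o["ee_rot"],o["joint_pos"])
im=viewer.camera("wrist"); cv2.imwrite("pics/w2.png",im); cv2.imwrite("pics/w2b.png",cv2.resize(im,(784,588),interpolation=cv2.INTER_CUBIC))
for th in("gearbox","shaft_top","flat"):
    for d in finder.find_in("wrist",th): print(th,np.round(d["position"],3),round(d["score"],2),proj("wrist",np.array(d["position"]),o)*1.4)
E
```

```text
collar [0.62644719 0.20438376 0.03      ] head [0.60561983 0.18264375 0.0175    ] dirscrew -133.7717751527128 0.030106591557304385
brush [0.66451828 0.14854384 0.02      ]
brush [0.6678047  0.18751654 0.02      ]
3.45 [ 0.52464629 -0.18867414  0.38074189] [ 1.50744315e-01  9.88571980e-01 -9.81730001e-04  7.92946688e-04] [-0.18013853  0.20491194  0.50868761  1.70239098 -0.10254593  1.25928064
  1.61910344]
gearbox [ 0.348 -0.209  0.043] 0.68 [290.65508128  44.36318673]
gearbox [ 0.532 -0.178  0.06 ] 0.66 [416.31977292 286.26422403]
shaft_top [ 0.521 -0.185  0.121] 0.96 [402.0518054  298.73091835]
shaft_top [ 0.322 -0.219  0.063] 0.66 [259.56846862   9.03738322]
flat [ 0.524 -0.188  0.117] 0.83 [399.27388593 303.88842239]
flat [ 0.32  -0.227  0.063] 0.76 [247.91975266  10.63302387]
```

View pics/w2b.png

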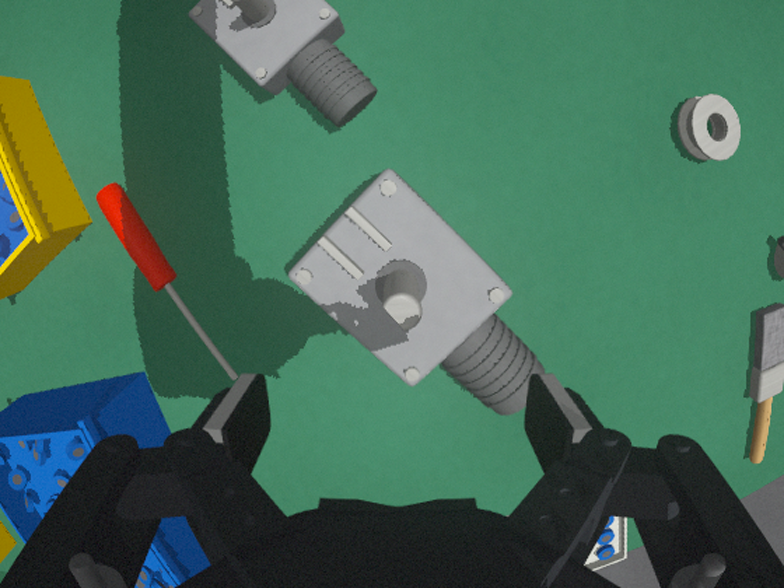

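```bash
python3 - <<'E'
from h import *
o=manip.get_obs()
im=cv2.imread("pics/w2.png"); cv2.imwrite("pics/w2c.png",cv2.resize(im[175:250,245:345],(800,600),interpolation=cv2.INTER_CUBIC))
q=[at_z("wrist",np.array(p)/1.4,.061,o)[:2] for p in((388,187),(305,275),(412,374),(496,296))]
print(np.round(q,4)); print("centre",np.mean(q,0)); 
for a,b in((3,0),(2,1)): print("lane",np.degrees(np.arctan2(*(q[b]-q[a])[::-1])),np.linalg.norm(q[b]-q[a]))
print("side",np.degrees(np.arctan2(*(q[1]-q[0])[::-1])),np.linalg.norm(q[1]-q[0]))
E
```

```text
[[ 0.4664 -0.1685]
 [ 0.5047 -0.2376]
 [ 0.5934 -0.1901]
 [ 0.5554 -0.1202]]
centre [ 0.52997816 -0.17910178]
lane -151.53711998444237 0.10125548614009296
lane -151.8373528249047 0.10062659593075395
side -60.983109980060064 0.07902122183394267
```

View pics/w2c.png

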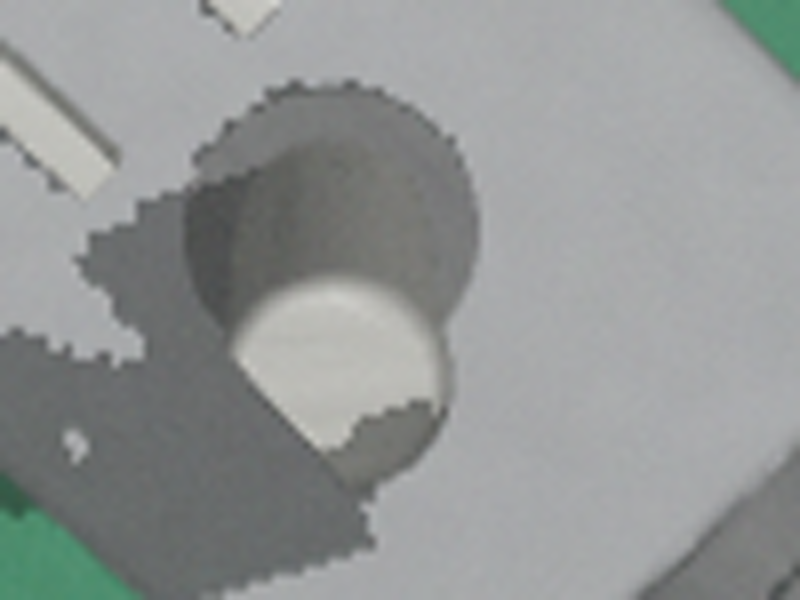

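```bash
cat >> h.py <<'E'
def go(target, yaw):  # yaw = world angle of tool y axis; prints tool-frame shift in mm, with spin in rad
    o=manip.get_obs(); R=Rn.from_quat(o["ee_rot"]).as_matrix()
    y=np.arctan2(R[1,1],R[0,1]); s=(y-yaw+np.pi/2)%np.pi-np.pi/2
    print("t",o["clock"],"pos",np.round(o["position"],4),"yaw_y",round(np.degrees(y),1),"tilt z",np.round(R[:,2],3),"spin",round(s,3),"dp before spin",np.round(1000*R.T@(np.array(target)-o["position"]),1),
     "dp after spin",np.round(1000*Rn.from_euler('z',-s).as_matrix()@R.T@(np.array(target)-o["position"]),1),"q7",round(o["joint_pos"][6],2),"w",round(o["grip_width"],3),"F",np.round(o["ft_force"],1),"gf",round(o["grasp_force"],1))
E
python3 - <<'E'
from h import *
o=manip.get_obs()
f=lambda x,y:at_z("wrist",(245+x/8,175+y/8),.12,o)[:2]
a,b,c=f(235,355),f(365,495),f(338,389)
print(a,b,c,np.linalg.norm(a-b)); n=np.degrees(np.arctan2(*(b-a)[::-1]))-90
print("normal",n, "centre est from chord", (a+b)/2-.006*np.array([np.cos(np.radians(n)),np.sin(np.radians(n))]))
go([.530,-.179,.38],np.radians(n))
E
```

```text
[ 0.52426529 -0.18741251] [ 0.5409698  -0.17981738] [ 0.53019596 -0.17924623] 0.01835011878113125
normal -65.54987042575621 centre est from chord [ 0.53013414 -0.17815301]
t 3.65 pos [ 0.5269 -0.1814  0.3796] yaw_y 73.2 tilt z [ 0.     0.001 -1.   ] spin -0.72 dp before spin [-2.3  3.2 -0.4] dp after spin [-3.9  0.9 -0.4] q7 1.62 w 1.007 F [0.1 0.6 0. ] gf 0.0
```

```bash
python3 - <<'E'
from h import *
o=dict(position=[0.52464629,-0.18867414,0.38074189],ee_rot=[1.50744315e-01,9.88571980e-01,-9.81730001e-04,7.92946688e-04])
f=lambda x,y:at_z("wrist",(245+x/8,175+y/8),.12,o)[:2]
a,b,c=f(235,355),f(365,495),f(338,389)
n=np.degrees(np.arctan2(*(b-a)[::-1]))-90
print("c",c,"normal",n, "centre from chord", (a+b)/2-.006*np.array([np.cos(np.radians(n)),np.sin(np.radians(n))]))
q=[at_z("wrist",np.array(p)/1.4,.061,o)[:2] for p in((388,187),(305,275),(412,374),(496,296))]
print("centre",np.mean(q,0),"lane",[np.degrees(np.arctan2(*(q[b]-q[a])[::-1])) for a,b in((3,0),(2,1))])
go(np.r_[c,.38],np.radians(n))
E
```

```text
c [ 0.52866253 -0.18747343] normal -66.10430289064124 centre from chord [ 0.52862808 -0.18640312]
centre [ 0.52844813 -0.18751269] lane [np.float64(-152.09336958197866), np.float64(-152.38684909666298)]
t 3.65 pos [ 0.5269 -0.1814  0.3796] yaw_y 73.2 tilt z [ 0.     0.001 -1.   ] spin -0.71 dp before spin [-3.5 -5.3 -0.4] dp after spin [ 0.8 -6.3 -0.4] q7 1.62 w 1.007 F [0.1 0.6 0. ] gf 0.0
```

Request:
{"api": "arm_command", "payload": {
  "plan": [
    {"dp":[-1,-1,6],"spin":-0.142},
    {"dp":[-1,-1,6],"spin":-0.142},
    {"dp":[-1,-1,6],"spin":-0.142},
    {"dp":[0,-1,6],"spin":-0.142},
    {"dp":[0,-1,6],"spin":-0.142}
  ]
}}

```text
clock: 4.15
position: [0.5299, -0.1866, 0.3493]
ee_rot: [-0.21, 0.978, 0.0, 0.0]
ft_force: [0.8, -0.2, 0.0]
grip_width: 0.999
grasp_force: 0.0
```

Request:
{"api": "arm_command", "payload": {
  "plan": [
    {"dp":[0,0,0],"spin":0},
    {"dp":[0,0,0],"spin":0},
    {"dp":[0,0,0],"spin":0}
  ]
}}

```text
clock: 4.45
position: [0.5296, -0.188, 0.35]
ee_rot: [-0.205, 0.979, 0.0, 0.0]
ft_force: [-0.7, 0.3, -0.7]
grip_width: 0.996
grasp_force: 0.0
```

```bash
python3 - <<'E'
from h import *
import json
o=manip.get_obs()
im=viewer.camera("wrist"); cv2.imwrite("pics/w3.png",im)
json.dump({k:np.array(v).tolist() for k,v in o.items() if k in("position","ee_rot")},open("w3.json","w"))
u,v=proj("wrist",[.5285,-.1875,.12],o); print(u,v)
x0,y0=int(u)-50,int(v)-37; print(x0,y0); cv2.imwrite("pics/w3c.png",cv2.resize(im[y0:y0+75,x0:x0+100],(800,600),interpolation=cv2.INTER_CUBIC))
go([.5285,-.1875,.35],np.radians(113.9))
E
```

```text
285.28495484410604 232.288564122413
235 195
t 4.5 pos [ 0.5295 -0.1882  0.35  ] yaw_y 113.6 tilt z [ 0.001  0.    -1.   ] spin -0.005 dp before spin [0.6 1.1 0. ] dp after spin [0.6 1.1 0. ] q7 2.33 w 0.995 F [ 0.2  1.  -0.1] gf 0.0
```

View pics/w3c.png

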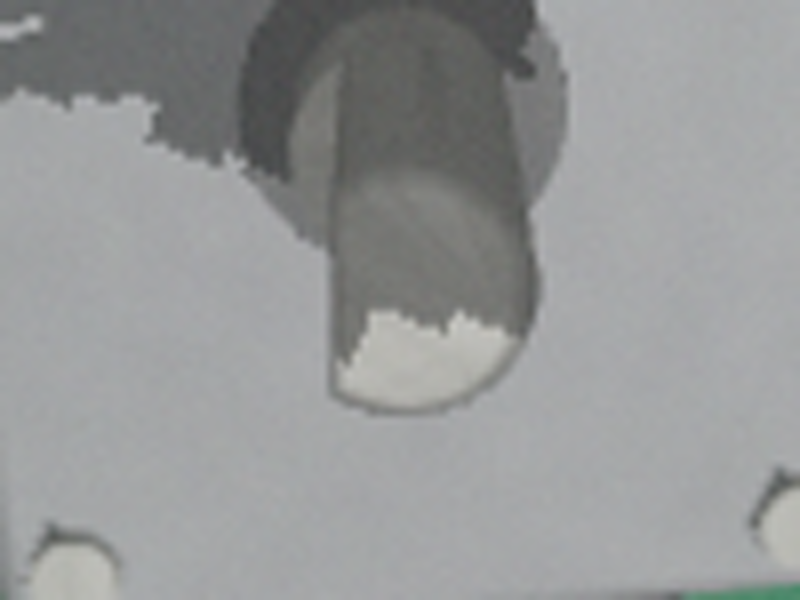

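Request:
{"api": "arm_command", "payload": {
  "plan": [
    {"dp":[2,1,30],"spin":0},
    {"dp":[0,0,30],"spin":0},
    {"dp":[0,0,32],"spin":0},
    {"dp":[0,0,0],"spin":0},
    {"dp":[0,0,0],"spin":0}
  ]
}}

```text
clock: 5.0
position: [0.5273, -0.1886, 0.2584]
ee_rot: [-0.205, 0.979, -0.0, -0.0]
ft_force: [0.9, -0.2, 0.4]
grip_width: 1.0
grasp_force: 0.0
```

Request:
{"api": "arm_command", "payload": {
  "plan": [
    {"dp":[0,0,0],"spin":0},
    {"dp":[0,0,0],"spin":0},
    {"dp":[0,0,0],"spin":0},
    {"dp":[0,0,0],"spin":0},
    {"dp":[0,0,0],"spin":0}
  ],
  "grip": 1,
  "newtons": 40
}}

```text
clock: 5.5
position: [0.5267, -0.1866, 0.2582]
ee_rot: [-0.206, 0.978, 0.003, -0.001]
ft_force: [-8.5, 1.4, 12.4]
grip_width: 0.191
grasp_force: 38.7
```

Request:
{"api": "arm_command", "payload": {
  "plan": [
    {"dp":[0,0,0],"spin":0},
    {"dp":[0,0,0],"spin":0},
    {"dp":[0,0,0],"spin":0}
  ]
}}

```text
clock: 5.8
position: [0.5267, -0.1866, 0.2582]
ee_rot: [-0.206, 0.978, 0.002, -0.001]
ft_force: [-9.1, 11.1, 13.7]
grip_width: 0.19
grasp_force: 39.4
```

Request:
{"api": "arm_command", "payload": {
  "plan": [
    {"dp":[0,2.3,-1],"spin":0},
    {"dp":[-0.3,0,0],"spin":0.125},
    {"dp":[-0.3,0,0],"spin":0.125},
    {"dp":[-0.3,0,0],"spin":0.125},
    {"dp":[-0.3,0,0],"spin":0.125}
  ]
}}

```text
clock: 6.3
position: [0.5273, -0.1855, 0.2583]
ee_rot: [0.045, 0.999, 0.0, -0.0]
ft_force: [0.7, 1.8, -3.3]
grip_width: 0.192
grasp_force: 40.4
```

Request:
{"api": "arm_command", "payload": {
  "plan": [
    {"dp":[-0.3,0,0],"spin":0.125},
    {"dp":[-0.3,0,0],"spin":0.125},
    {"dp":[-0.3,0,0],"spin":0.125},
    {"dp":[-0.3,0,0],"spin":0.125}
  ]
}}

```text
clock: 6.7
position: [0.5285, -0.1858, 0.2583]
ee_rot: [0.291, 0.957, 0.0, -0.0]
ft_force: [1.1, 2.7, -4.0]
grip_width: 0.191
grasp_force: 40.4
```

Request:
{"api": "arm_command", "payload": {
  "plan": [
    {"dp":[-0.3,0,0],"spin":0.125},
    {"dp":[-0.3,0,0],"spin":0.125},
    {"dp":[-0.3,0,0],"spin":0.125},
    {"dp":[-0.3,0,0],"spin":0.125}
  ]
}}

```text
clock: 7.1
position: [0.5295, -0.1865, 0.2584]
ee_rot: [0.518, 0.855, 0.0, -0.0]
ft_force: [1.4, 3.0, -5.9]
grip_width: 0.189
grasp_force: 40.4
```

Request:
{"api": "arm_command", "payload": {
  "plan": [
    {"dp":[0,0,0],"spin":0},
    {"dp":[0,0,0],"spin":0},
    {"dp":[0,0,0],"spin":0},
    {"dp":[0,0,0],"spin":0}
  ]
}}

```text
clock: 7.5
position: [0.5295, -0.1865, 0.2583]
ee_rot: [0.515, 0.857, 0.001, -0.0]
ft_force: [2.3, 5.0, -4.9]
grip_width: 0.187
grasp_force: 40.4
```

Request:
{"api": "arm_command", "payload": {
  "plan": [
    {"dp":[0,0,0],"spin":0},
    {"dp":[0,0,0],"spin":0},
    {"dp":[0,0,0],"spin":0},
    {"dp":[0,0,0],"spin":0}
  ],
  "grip": -1
}}

```text
clock: 7.9
position: [0.5292, -0.1878, 0.2589]
ee_rot: [0.517, 0.856, -0.0, 0.0]
ft_force: [0.0, 0.4, -0.1]
grip_width: 0.859
grasp_force: 0.0
```

Request:
{"api": "arm_command", "payload": {
  "plan": [
    {"dp":[0,0,-35],"spin":0},
    {"dp":[0,0,-40],"spin":0},
    {"dp":[0,0,-35],"spin":0},
    {"dp":[0,0,0],"spin":0},
    {"dp":[0,0,0],"spin":0}
  ]
}}

```text
clock: 8.4
position: [0.5293, -0.1876, 0.3692]
ee_rot: [0.517, 0.856, 0.0, 0.001]
ft_force: [0.1, 0.3, -0.9]
grip_width: 1.002
grasp_force: 0.0
```

```bash
python3 - <<'E'
from h import *
o=manip.get_obs()
im=viewer.camera("wrist"); cv2.imwrite("pics/w4.png",im)
u,v=proj("wrist",[.5273,-.1877,.12],o); print(u,v)
x0,y0=int(u)-100,int(v)-75; print(x0,y0); cv2.imwrite("pics/w4c.png",cv2.resize(im[y0:y0+150,x0:x0+200],(800,600),interpolation=cv2.INTER_CUBIC))
print(o["position"],o["ee_rot"])
go([.60,.18,.33],np.radians(102))
E
```

```text
280.20714468733127 223.38831322478222
180 148
[ 0.52931115 -0.18760063  0.36923375] [5.16502667e-01 8.56285186e-01 4.80706871e-04 6.66602351e-04]
t 8.45 pos [ 0.5291 -0.1874  0.3682] yaw_y 27.8 tilt z [-0.  0. -1.] spin -1.295 dp before spin [291.9 234.1  38.3] dp after spin [-145.8  344.6   38.3] q7 0.89 w 0.999 F [0.7 0.6 0.2] gf 0.0
```

View pics/w4c.png

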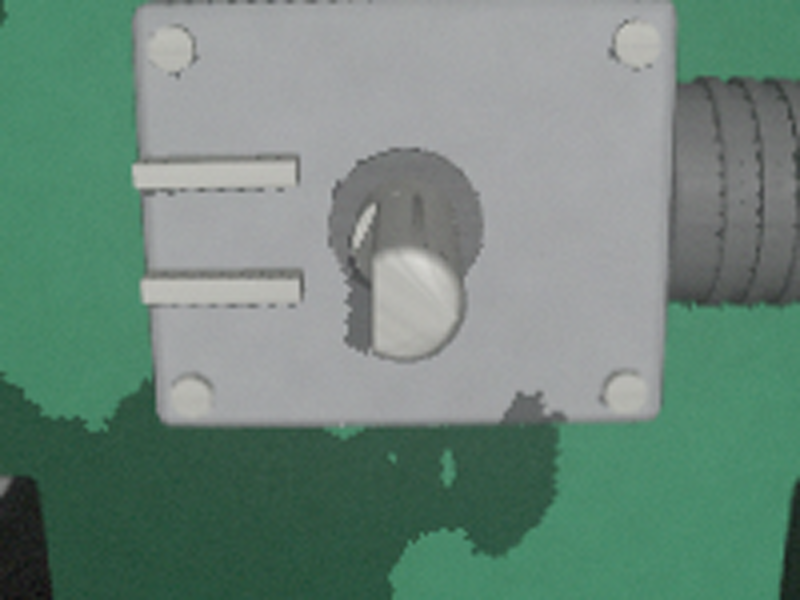

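Request:
{"api": "arm_command", "payload": {
  "plan": [
    {"dp":[32,26,4],"spin":0},
    {"dp":[32,26,4],"spin":0},
    {"dp":[32,26,4],"spin":0},
    {"dp":[32,26,4],"spin":0},
    {"dp":[32,26,4],"spin":0}
  ]
}}

```text
clock: 8.95
position: [0.5694, 0.0164, 0.3471]
ee_rot: [0.517, 0.856, -0.001, -0.001]
ft_force: [0.7, -0.3, 0.2]
grip_width: 0.998
grasp_force: 0.0
```

Request:
{"api": "arm_command", "payload": {
  "plan": [
    {"dp":[32,26,4],"spin":0},
    {"dp":[32,26,4],"spin":0},
    {"dp":[32,26,4],"spin":0},
    {"dp":[32,26,4],"spin":0},
    {"dp":[0,0,0],"spin":-0.144}
  ]
}}

```text
clock: 9.45
position: [0.601, 0.1839, 0.3295]
ee_rot: [0.45, 0.893, -0.001, -0.002]
ft_force: [-0.6, 0.3, -0.3]
grip_width: 1.001
grasp_force: 0.0
```

Request:
{"api": "arm_command", "payload": {
  "plan": [
    {"dp":[0,0,0],"spin":-0.144},
    {"dp":[0,0,0],"spin":-0.144},
    {"dp":[0,0,0],"spin":-0.144},
    {"dp":[0,0,0],"spin":-0.144},
    {"dp":[0,0,0],"spin":-0.144}
  ]
}}

```text
clock: 9.95
position: [0.6017, 0.1763, 0.3308]
ee_rot: [0.108, 0.994, -0.001, -0.001]
ft_force: [0.4, -0.8, -0.6]
grip_width: 0.996
grasp_force: 0.0
```

Request:
{"api": "arm_command", "payload": {
  "plan": [
    {"dp":[0,0,0],"spin":-0.144},
    {"dp":[0,0,0],"spin":-0.144},
    {"dp":[0,0,0],"spin":-0.144},
    {"dp":[0,0,0],"spin":0},
    {"dp":[0,0,0],"spin":0}
  ]
}}

```text
clock: 10.45
position: [0.6018, 0.1763, 0.3316]
ee_rot: [-0.103, 0.995, -0.0, -0.001]
ft_force: [0.9, 0.4, 0.5]
grip_width: 1.0
grasp_force: 0.0
```

```bash
python3 - <<'E'
from h import *
import json
o=manip.get_obs()
im=viewer.camera("wrist"); cv2.imwrite("pics/w5.png",im)
json.dump({k:np.array(v).tolist() for k,v in o.items() if k in("position","ee_rot")},open("w5.json","w"))
u,v=proj("wrist",[.6264,.2044,.03],o); print(u,v)
x0,y0=int(u)-100,int(v)-75; print(x0,y0); cv2.imwrite("pics/w5c.png",cv2.resize(im[y0:y0+150,x0:x0+200],(800,600),interpolation=cv2.INTER_CUBIC))
go([.6264,.2044,.33],np.radians(102))
E
```

```text
308.87018741924794 238.76685740750787
208 163
t 10.5 pos [0.6019 0.1763 0.3318] yaw_y 101.8 tilt z [-0.001 -0.    -1.   ] spin -0.003 dp before spin [-29.7  22.5   1.8] dp after spin [-29.8  22.4   1.8] q7 1.51 w 1.002 F [ 0.5  0.1 -0.1] gf 0.0
```

View pics/w5c.png

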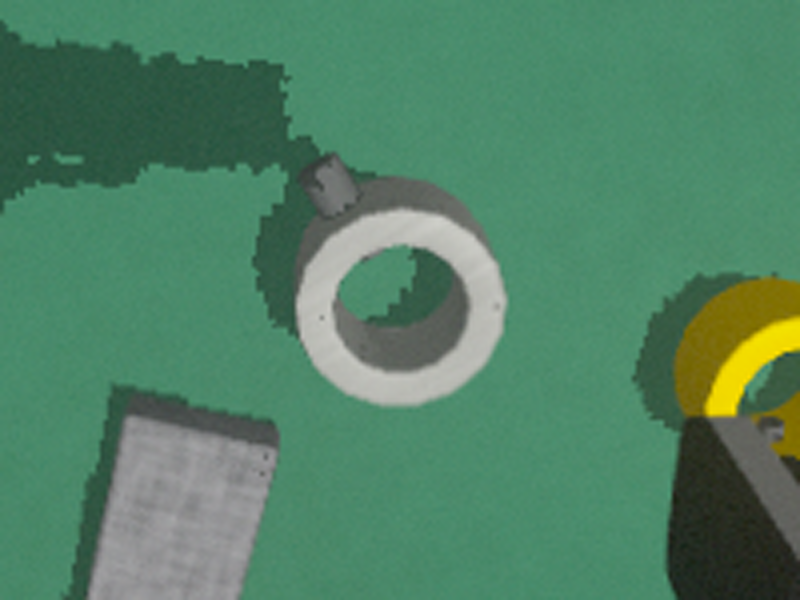

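```bash
python3 - <<'E'
from h import *
import json
o=json.load(open("w5.json"))
f=lambda x,y,z:at_z("wrist",(208+x/4,163+y/4),z,o)
c=f(402,307,.03); ps=[f(321,168,.016),f(329,183,.0165),f(340,208,.018)]
print(c); 
for p in ps: print(p, np.linalg.norm((p-c)[:2]), np.degrees(np.arctan2(*(p-c)[1::-1])))
d=ps[0]-ps[2]; print(np.degrees(np.arctan2(*d[1::-1])))
print([np.round(proj("wrist",c+[.024*np.cos(a),.024*np.sin(a),0],o)*4-[832,652]) for a in np.arange(4)*np.pi/2])
go([*c[:2],.33],np.radians(102))
E
```

```text
[0.62738038 0.20428802 0.03      ]
[0.6031724  0.18086058 0.016     ] 0.03368784761940773 -135.93874632086542
[0.60612471 0.18333614 0.0165    ] 0.029846017567274535 -135.41238035690708
[0.6109881  0.18689932 0.018     ] 0.023897148531754387 -133.31046124912945
-142.30881756987122
[array([378., 403.]), array([505., 326.]), array([427., 206.]), array([297., 287.])]
t 10.5 pos [0.6019 0.1763 0.3318] yaw_y 101.8 tilt z [-0.001 -0.    -1.   ] spin -0.003 dp before spin [-30.7  22.1   1.8] dp after spin [-30.8  22.    1.8] q7 1.51 w 1.002 F [ 0.5  0.1 -0.1] gf 0.0
```

Request:
{"api": "arm_command", "payload": {
  "plan": [
    {"dp":[-31,22,20],"spin":0},
    {"dp":[0,0,40],"spin":0},
    {"dp":[0,0,40],"spin":0},
    {"dp":[0,0,0],"spin":0},
    {"dp":[0,0,0],"spin":0}
  ],
  "grip": -0.5
}}

```text
clock: 11.0
position: [0.6278, 0.2044, 0.233]
ee_rot: [-0.104, 0.995, -0.0, -0.0]
ft_force: [1.9, 0.1, -0.1]
grip_width: 0.749
grasp_force: 0.0
```

```bash
python3 - <<'E'
from h import *
go([.6274,.2043,.179],np.radians(102))
E
```

```text
t 11.0 pos [0.6278 0.2044 0.233 ] yaw_y 101.9 tilt z [-0.001 -0.001 -1.   ] spin -0.001 dp before spin [ 0.3  0.  54. ] dp after spin [ 0.3  0.  54. ] q7 1.51 w 0.749 F [ 1.9  0.1 -0.1] gf 0.0
```

Request:
{"api": "arm_command", "payload": {
  "plan": [
    {"dp":[0,0,27],"spin":0},
    {"dp":[0,0,26],"spin":0},
    {"dp":[0,0,0],"spin":0},
    {"dp":[0,0,0],"spin":0}
  ]
}}

```text
clock: 11.4
position: [0.6286, 0.2046, 0.1822]
ee_rot: [-0.105, 0.995, 0.0, 0.001]
ft_force: [-0.3, 0.6, 1.2]
grip_width: 0.747
grasp_force: 0.0
```

Request:
{"api": "arm_command", "payload": {
  "plan": [
    {"dp":[0,0,0],"spin":0},
    {"dp":[0,0,0],"spin":0},
    {"dp":[0,0,0],"spin":0},
    {"dp":[0,0,0],"spin":0},
    {"dp":[0,0,0],"spin":0}
  ],
  "grip": 1,
  "newtons": 60
}}

```text
clock: 11.9
position: [0.6289, 0.2047, 0.1831]
ee_rot: [-0.105, 0.994, 0.001, 0.002]
ft_force: [-2.2, -1.1, 8.4]
grip_width: 0.544
grasp_force: 60.2
```

Request:
{"api": "arm_command", "payload": {
  "plan": [
    {"dp":[0,0,-20],"spin":0},
    {"dp":[0,0,-40],"spin":0},
    {"dp":[0,0,-40],"spin":0},
    {"dp":[0,0,-40],"spin":0},
    {"dp":[0,0,-40],"spin":0}
  ]
}}

```text
clock: 12.4
position: [0.6275, 0.2042, 0.363]
ee_rot: [-0.105, 0.995, 0.0, 0.001]
ft_force: [0.9, 0.0, -1.6]
grip_width: 0.542
grasp_force: 62.3
```

```bash
python3 - <<'E'
from h import *
go([.5275,-.1877,.355],np.radians(85.5))
E
```

```text
t 12.4 pos [0.6275 0.2042 0.363 ] yaw_y 102.0 tilt z [ 0.002  0.001 -1.   ] spin 0.288 dp before spin [ 179.4 -362.5    7.5] dp after spin [  68.9 -398.5    7.5] q7 1.49 w 0.542 F [ 0.9  0.  -1.6] gf 62.3
```

Request:
{"api": "arm_command", "payload": {
  "plan": [
    {"dp":[10,-20,0],"spin":0},
    {"dp":[18,-36,1],"spin":0},
    {"dp":[18,-36,1],"spin":0},
    {"dp":[18,-36,1],"spin":0},
    {"dp":[18,-36,1],"spin":0}
  ]
}}

```text
clock: 12.9
position: [0.5811, 0.0252, 0.3571]
ee_rot: [-0.105, 0.995, 0.0, 0.001]
ft_force: [-0.0, -0.3, -2.0]
grip_width: 0.542
grasp_force: 62.3
```

Request:
{"api": "arm_command", "payload": {
  "plan": [
    {"dp":[18,-36,1],"spin":0},
    {"dp":[18,-36,1],"spin":0},
    {"dp":[18,-36,1],"spin":0},
    {"dp":[18,-36,1],"spin":0},
    {"dp":[18,-36,1],"spin":0}
  ]
}}

```text
clock: 13.4
position: [0.5305, -0.1696, 0.3522]
ee_rot: [-0.105, 0.995, 0.0, 0.001]
ft_force: [-0.2, -0.9, -1.7]
grip_width: 0.542
grasp_force: 62.3
```

Request:
{"api": "arm_command", "payload": {
  "plan": [
    {"dp":[8,-18,0],"spin":0},
    {"dp":[0,0,0],"spin":0.14},
    {"dp":[0,0,0],"spin":0.14},
    {"dp":[0,0,0],"spin":0},
    {"dp":[0,0,0],"spin":0}
  ]
}}

```text
clock: 13.9
position: [0.5272, -0.1871, 0.3515]
ee_rot: [0.033, 0.999, 0.0, 0.001]
ft_force: [0.3, 0.2, -2.4]
grip_width: 0.54
grasp_force: 62.3
```

```bash
python3 - <<'E'
from h import *
import json
o=manip.get_obs()
im=viewer.camera("wrist"); cv2.imwrite("pics/w6.png",im)
json.dump({k:np.array(v).tolist() for k,v in o.items() if k in("position","ee_rot")},open("w6.json","w"))
x0,y0=180,180; cv2.imwrite("pics/w6c.png",cv2.resize(im[y0:y0+150,x0:x0+200],(800,600),interpolation=cv2.INTER_CUBIC))
R=Rn.from_quat(o["ee_rot"]).as_matrix()
for X in ([0,0,.153],[.0015,0,.153]):
  for rr in (.024,.015): print(X,rr,[np.round(proj("wrist",np.array(o["position"])+R@(np.array(X)+rr*np.array([np.cos(a),np.sin(a),0])),o)*4-[720,720]).tolist() for a in np.arange(4)*np.pi/2])
go([.5275,-.1877,.355],np.radians(85.8))
E
```

```text
[0, 0, 0.153] 0.024 [[416.0, 244.0], [636.0, 447.0], [417.0, 625.0], [197.0, 448.0]]
[0, 0, 0.153] 0.015 [[416.0, 325.0], [554.0, 449.0], [417.0, 563.0], [279.0, 449.0]]
[0.0015, 0, 0.153] 0.024 [[416.0, 230.0], [637.0, 435.0], [417.0, 615.0], [196.0, 436.0]]
[0.0015, 0, 0.153] 0.015 [[416.0, 312.0], [555.0, 437.0], [417.0, 552.0], [278.0, 437.0]]
t 13.95 pos [ 0.5273 -0.187   0.3513] yaw_y 86.2 tilt z [ 0.001  0.    -1.   ] spin 0.008 dp before spin [-0.3 -0.7 -3.7] dp after spin [-0.3 -0.7 -3.7] q7 1.87 w 0.541 F [ 0.4 -0.3 -2.2] gf 62.3
```

View pics/w6c.png

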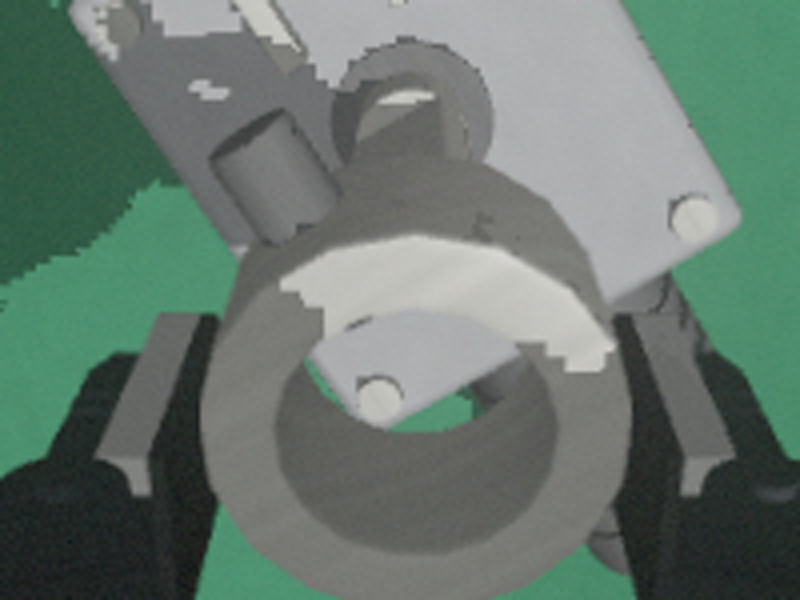

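```bash
python3 - <<'E'
from h import *
import json
o=json.load(open("w6.json")); R=Rn.from_quat(o["ee_rot"]).as_matrix(); p=np.array(o["position"])
from scipy.optimize import least_squares
def axpx(phi,r): return proj("wrist",p+R@np.array([.0015+r*np.cos(phi),r*np.sin(phi),.168]),o)*4-[720,720]
a,b=np.array([247.,136]),np.array([306.,215]); n=np.array([(b-a)[1],-(b-a)[0]])/np.linalg.norm(b-a)
for r0 in (.024,.030,.036):
    s=least_squares(lambda q:[n@(axpx(q[0],r0)-a)],[-1.0]).x[0]
    d=R@[np.cos(s),np.sin(s),0]; print(r0,"phi",s,"world",np.degrees(np.arctan2(d[1],d[0])),axpx(s,r0))
o2=manip.get_obs(); R=Rn.from_quat(o2["ee_rot"]).as_matrix()
c=np.array(o2["position"])+R@[.0015,0,.183]; print("collar now",c)
print("shift tool mm",1000*R.T@(np.array([.5275,-.1877,.140])-c),"colx tool",R.T@[np.cos(np.radians(27.8)),np.sin(np.radians(27.8)),0])
E
```

```text
0.024 phi -0.5486082028549216 world -152.32225996694828 [305.18806177 213.91282847]
0.03 phi -0.5585794257010913 world -151.75095065835708 [273.97361788 172.11721716]
0.036 phi -0.5656837430880272 world -151.343903028224 [242.27522228 129.67360271]
collar now [ 0.5259347  -0.18686721  0.16831176]
shift tool mm [-1.59047864 -0.73626147 28.31303555] colx tool [-0.85207272  0.5234226   0.00093266]
```

Request:
{"api": "arm_command", "payload": {
  "plan": [
    {"dp":[-1.6,-0.7,20],"spin":0},
    {"dp":[0,0,20],"spin":0},
    {"dp":[0,0,0],"spin":0},
    {"dp":[0,0,0],"spin":0}
  ]
}}

```text
clock: 14.35
position: [0.5288, -0.1879, 0.3112]
ee_rot: [0.034, 0.999, 0.0, -0.0]
ft_force: [-0.3, 0.2, -2.0]
grip_width: 0.539
grasp_force: 62.4
```

Request:
{"api": "arm_command", "payload": {
  "plan": [
    {"dp":[0,0,4],"spin":0},
    {"dp":[0,0,4],"spin":0},
    {"dp":[0,0,4],"spin":0},
    {"dp":[0,0,0],"spin":0}
  ]
}}

```text
clock: 14.75
position: [0.5286, -0.1879, 0.2982]
ee_rot: [0.035, 0.999, 0.0, -0.0]
ft_force: [-0.2, 0.3, -2.6]
grip_width: 0.54
grasp_force: 62.4
```

Request:
{"api": "arm_command", "payload": {
  "plan": [
    {"dp":[0,0,5],"spin":0},
    {"dp":[0,0,5],"spin":0},
    {"dp":[0,0,5],"spin":0},
    {"dp":[0,0,0],"spin":0}
  ]
}}

```text
clock: 15.15
position: [0.5285, -0.1878, 0.2827]
ee_rot: [0.035, 0.999, 0.0, -0.001]
ft_force: [-0.2, 0.2, -2.8]
grip_width: 0.544
grasp_force: 62.4
```

Request:
{"api": "arm_command", "payload": {
  "plan": [
    {"dp":[0,0,5],"spin":0},
    {"dp":[0,0,5],"spin":0},
    {"dp":[0,0,4],"spin":0},
    {"dp":[0,0,0],"spin":0},
    {"dp":[0,0,0],"spin":0}
  ]
}}

```text
clock: 15.65
position: [0.5288, -0.188, 0.2696]
ee_rot: [0.035, 0.999, 0.0, -0.0]
ft_force: [0.1, -0.2, -2.4]
grip_width: 0.538
grasp_force: 62.4
```

Request:
{"api": "arm_command", "payload": {
  "plan": [
    {"dp":[-0.9,0.5,0],"spin":0},
    {"dp":[-0.9,0.5,0],"spin":0},
    {"dp":[-0.9,0.5,0],"spin":0},
    {"dp":[0,0,0],"spin":0},
    {"dp":[0,0,0],"spin":0}
  ]
}}

```text
clock: 16.15
position: [0.5316, -0.1866, 0.2697]
ee_rot: [0.035, 0.999, 0.0, 0.0]
ft_force: [-0.1, -1.1, -2.1]
grip_width: 0.539
grasp_force: 62.4
```

Request:
{"api": "arm_command", "payload": {
  "plan": [
    {"dp":[-0.6,0.4,0],"spin":0},
    {"dp":[0,0,0],"spin":0},
    {"dp":[0,0,0],"spin":0}
  ]
}}

```text
clock: 16.45
position: [0.5322, -0.1863, 0.2697]
ee_rot: [0.035, 0.999, 0.0, -0.0]
ft_force: [0.6, 0.0, -2.6]
grip_width: 0.545
grasp_force: 62.4
```

Request:
{"api": "arm_command", "payload": {
  "plan": [
    {"dp":[-0.6,0.4,0],"spin":0},
    {"dp":[0,0,0],"spin":0},
    {"dp":[0,0,0],"spin":0}
  ]
}}

```text
clock: 16.75
position: [0.5329, -0.1859, 0.2697]
ee_rot: [0.035, 0.999, 0.0, 0.0]
ft_force: [1.2, 0.8, -2.0]
grip_width: 0.543
grasp_force: 62.4
```

Request:
{"api": "arm_command", "payload": {
  "plan": [
    {"dp":[-0.4,0.25,0],"spin":0},
    {"dp":[0,0,0],"spin":0},
    {"dp":[0,0,0],"spin":0}
  ]
}}

```text
clock: 17.05
position: [0.5333, -0.1857, 0.2696]
ee_rot: [0.035, 0.999, 0.0, -0.0]
ft_force: [0.0, -0.2, -2.8]
grip_width: 0.54
grasp_force: 62.4
```

Request:
{"api": "arm_command", "payload": {
  "plan": [
    {"dp":[-0.4,0.25,0],"spin":0},
    {"dp":[0,0,0],"spin":0},
    {"dp":[0,0,0],"spin":0}
  ]
}}

```text
clock: 17.35
position: [0.5336, -0.1855, 0.2696]
ee_rot: [0.035, 0.999, 0.0, -0.0]
ft_force: [-0.8, -0.5, -2.4]
grip_width: 0.546
grasp_force: 62.4
```

Request:
{"api": "arm_command", "payload": {
  "plan": [
    {"dp":[-0.4,0.25,0],"spin":0},
    {"dp":[0,0,0],"spin":0},
    {"dp":[0,0,0],"spin":0}
  ]
}}

```text
clock: 17.65
position: [0.5338, -0.1855, 0.2696]
ee_rot: [0.035, 0.999, -0.0, -0.0]
ft_force: [-3.2, -1.6, -1.9]
grip_width: 0.537
grasp_force: 62.5
```

Request:
{"api": "arm_command", "payload": {
  "plan": [
    {"dp":[-0.5,0.3,0],"spin":0},
    {"dp":[0,0,0],"spin":0},
    {"dp":[0,0,0],"spin":0},
    {"dp":[0,0,0],"spin":0}
  ]
}}

```text
clock: 18.05
position: [0.534, -0.1855, 0.2695]
ee_rot: [0.035, 0.999, -0.0, -0.001]
ft_force: [-5.7, -2.0, -0.5]
grip_width: 0.542
grasp_force: 62.6
```

```bash
python3 - <<'E'
from h import *
o=manip.get_obs(); print(o["clock"],o["position"],o["ee_rot"],o["ft_force"],o["torque"],o["grip_width"])
im=viewer.camera("wrist"); cv2.imwrite("pics/w7.png",im); cv2.imwrite("pics/w7c.png",cv2.resize(im[180:330,180:380],(800,600),interpolation=cv2.INTER_CUBIC))
E
```

```text
18.05 [ 0.53403186 -0.18548307  0.26951653] [ 3.52513079e-02  9.99378204e-01 -7.90046068e-05 -7.38196083e-04] [-5.73605347 -1.99641239 -0.54508455] [-0.45913954  1.18638692 -0.02953621] 0.5422290706009746
```

View pics/w7c.png

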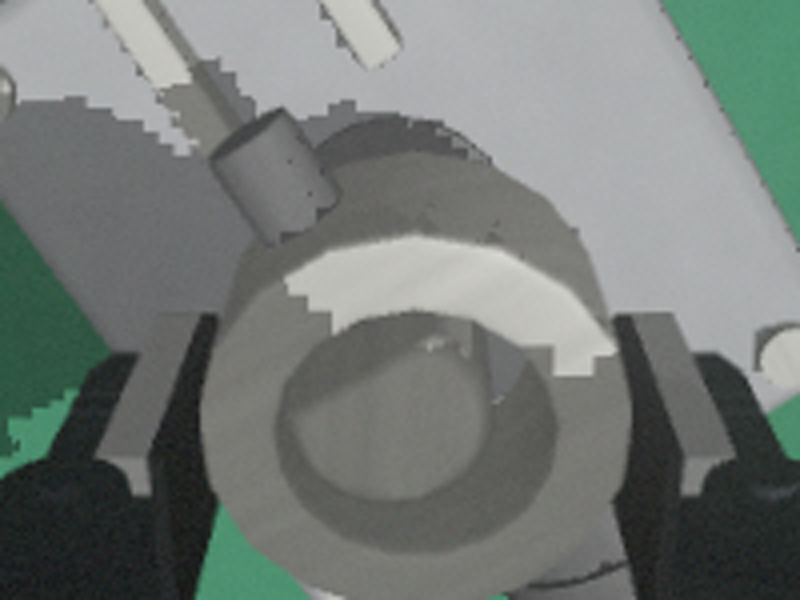

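```bash
python3 -c "
from h import *
print(manip.get_obs()['ft_force']); print(manip.hand_in())"
```

```text
[-6.52307775 -2.19605826 -0.24197454]
the job is handed in; nothing more can be done
None
```

The job is handed in, but no verdict came back. The shaft's flat faces along the lane, and the gripper holds the collar level about 26 mm above the gear unit, with the screw tip pressing on the flat at about 6–7 N.

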